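# Nest a wheel bearing in the gauge fixture

## Robot

A 6-joint arm with a two-finger parallel gripper is mounted at the origin on the work surface. World frame = base frame: x ahead of the robot, y to its left, z up, the work surface at z = 0. Lengths are in m, angles in rad, forces in N, time in s.
With the tool pointing down it reaches from about 0.25 to 0.725 m from the base axis. Payload 4 kg.
Tool frame: the origin (TCP) lies midway between the tips of the shut fingers; the grasp point (between the pads) lies 19 mm behind it; z points along the fingers, x is the direction in which the jaws open and shut, and the axes are right-handed (so a half turn about z gives the same grasp; the last joint's range is limited). The gripper opens to 85 mm and grips with 20 to 120 N. Pads are 22 mm wide; open, the fingers measure 114 mm over their backs; the gripper's body (76 mm by 85 mm) begins 54 mm behind the grasp point. The pads swing forward as they close: fully open they stand 13 mm farther back than shut.
Start: joints at [0, 0.241, 0.005, 1.335, 0, 1.571], TCP at [0.5, -0, 0.231] pointing down, gripper open.
Joint ranges: [-2.72, 2.72], [-1.05, 1.87], [-1.09, 1.28], [-1.99, 2.15], [-1.42, 1.44], [-3.14, 3.14]. Speed limits (rad/s): [2.79, 2.79, 3.14, 3.14, 3.14, 3.14].

## Interface

Orientations are given as a unit quaternion [x, y, z, w].
In Python, from workcell import bot gives the robot as it stands.
- The arm moves only by the tool drive_tool, never from a script. Its argument "rows" is text: rows parted by semicolons, each of 5 numbers parted by spaces: the finger opening in mm, from 0 to 85.4, then the shift along the tool's x, y, z in mm, then the turn about the tool's z in rad. A call has 1 to 12 rows; each row shifts and turns the commanded pose from where the row before left it, along the tool's axes as they then stand; what a row does not reach is not made up. A row lasts 1/10 s, in which the tool goes at most 50 mm and 8.59 degrees, less where a joint would pass 70% of its speed; a pose out of reach is approached as far as the arm can. A call is refused whole if a number of a shift passes 50 or a number of a turn 0.15, either way. A call with a gripper value outside its range is refused whole. The fingers move at their own pace and stop on an object; the grip force is fixed at half the most. Time passes only in rows, so rows that do not move let the fingers close. It gives the time, the measured TCP pose, the force and the opening at its end, in the units of the state.
- bot.get_obs(): the state, without advancing time (a new reading comes with each control period).
- bot.camera(name): name is "scene" or "side" or "wrist"; returns a dict with "image" (480x640x3 uint8, red, green, blue), "vertical_fov" (degrees; the focal length in pixels is half the picture's height over the tangent of half this angle, whatever the lens; pixels are square), "cx", "cy" (the principal point, pixels), "R" (3x3) and "t" (3): a world point X has camera coordinates R X + t; the wrist camera has in their place "tool_from_camera" (4x4, takes a point from camera to tool coordinates, whose origin is the TCP and whose axes are the tool frame's). Camera axes: x right, y down, z forward; pixel columns grow to the right and rows downward; lengths in m; the calibration is good to about 2 mm. A picture is of the moment at which its call begins: read the wrist's pose just before it. There is no depth.
- bot.job_done(): hands the job in, once; it reports no verdict.
The state is a dict: "clock": time; "joint_pos": joint angles; "joint_vel": joint speeds; "tau": joint torques, N m; "eef_pos": TCP position; "tool_rot": TCP orientation; "ft_force": force on the tool from outside, world axes, zero at the start; "ft_torque": the same for the moment, N m; "grip_width": finger opening in m.
Only numpy, scipy, OpenCV 4.12 (cv2) and the standard library are available. Lean on these libraries where they do the work, as an engineer would, in place of code of your own. Each camera call takes 0.05 s, during which the arm holds its last target. There are 200 camera calls.

## Task

Put the middle-sized of the three wheel bearings flat on the gauge plate and gently nudge it along the plate until you feel it bear firmly on both stop screws at once, before the clamp touches it. Then push the clamp slide up until its sprung tip is pressed in by several millimetres and keeps the bearing seated against both screws, and let go. Never force the bearing hard against a screw (10 N at most), and leave the other things on the bench where they are.

Things in the scene. Friction and masses are not known exactly. Their poses are not given: they have to be found in the camera images.
- bearing: The wheel bearing to be nested: a steel disc with black seal, 56 mm diameter, 30 mm high, about 0.3 kg, lying flat. Origin: centre of its underside; z is its axis. A bigger (80 mm) and a smaller one (38 mm) lie in the same row, centres about 115 mm apart; the row runs away from the robot, about 0.3 rad to its right; which lies where changes.
- nest: The gauge fixture, fixed to the bench: a bare, oiled aluminium plate 260 x 160 mm, 12 mm thick. Origin: centre of its underside. Its x axis runs along the 260 mm length from the clamp towards the stops, y to the left, z up; plate top at z = 12 mm. The clamp slide runs along the centre line (y = 0) from the -x end; the stops stand at the +x end.
- seat (a point): Point on the plate's top, at x = 68 mm, y = 0 of the nest, axes as the nest's: where a bearing's underside centre sits when both stop screws are at the middle of their setting. With other settings the true seat lies up to 11 mm away along x or up to 8 mm along y.
- stop_left: Left stop: a fixed dark steel block, 22 x 20 mm, 30 mm high, on the plate, holding a level steel screw whose round end faces the seat. Origin: centre of the block's underside, 60 mm from the seat point in the direction 50 degrees to the left of the nest's +x; the block's own x axis points from there to the seat point.
- screw_left (a point): Where the left stop's screw leaves its block, 15 mm above the plate and 11 mm from the block's centre; axes as the block's. The screw (10 mm thick, end radius 5 mm) stands 15 to 27 mm out from here: set by hand, not reported, so it must be felt. It does not yield; it is greased, so a bearing pushed along the nest's +x slides along it.
- stop_right: Right stop: the same as the left one, mirrored: 50 degrees to the right of the nest's +x.
- screw_right (a point): The same point on the right stop; its screw has its own unreported setting, again 15 to 27 mm out.
- clamp: Clamp slide: a dark steel block 40 x 34 mm, 30 mm high, on the plate, with an upright round steel handle (14 mm diameter, 36 mm tall) on top and a sprung steel tip on its +x face. Origin: centre of the block's underside, on the plate; axes as the nest's. It slides only along the nest's x, needs 8 N to move and stays where it is left; it starts with its origin at x = -94 to -84 mm of the nest and can go 130 mm forward from -94 mm.
- clamp_handle (a point): Centre of the top of the clamp's handle, 78 mm above the bench (66 mm above the plate); the handle's lower end is 36 mm below it.
- clamp_tip (a point): Foremost point of the clamp's sprung round tip (radius 5 mm), 15 mm above the plate; 36 mm ahead of the clamp's origin along the nest's x when not pressed. It can be pressed in 12 mm, 0.5 N per mm.
- bearing_big: Bystander: bearing of 80 mm diameter, 34 mm high. Origin: centre of its underside.
- bearing_small: Bystander: bearing of 38 mm diameter, 20 mm high. Origin: centre of its underside.
- screwdriver: Bystander: screwdriver, 200 mm long, lying. Origin at mid-length on the bench.
- wrench: Bystander: steel wrench, 180 mm long, lying. Origin at mid-length on the bench.
- mug: Bystander: white mug, 80 mm wide, 90 mm high. Origin: centre of its underside.
- jar: Bystander: grey jar with black lid, 60 mm wide, 70 mm high. Origin: centre of its underside.
- torch: Bystander: torch, 130 mm long, lying. Origin at mid-length on the bench.
There are look-alikes about, which are no part of the job. What is shaped like the bearing but green or purple is not meant.

How it is judged:
By the outcome, as a careful person would: the job done as asked, in the order asked, and still so for the second after the job is handed in, with the robot touching nothing.
It also fails if it takes over 72 s, if anything falls off the work surface, if the arm or the gripper's body presses on something with over 40 N, if the wrist force passes 120 N, or if a joint passes its speed limit or range.

## Working session

There is one attempt and no reset: what is moved stays moved. The work goes in short steps, Python scripts to look and compute and a tool call to move; the robot and the scene stay as the last step left them, time stands still between calls to the robot, and variables do not carry over. Pictures are saved under pics/ and viewed, about 8 in all and at most 12, crops included, and the job is handed in when it is done.

Besides the shell and the picture viewer there is one more tool, called after ">>>" as name(argument=value, ...) on one line, values as JSON. drive_tool: Moves the arm, as the interface text tells. Its arguments: {"type":"object","properties":{"rows":{"type":"string"}},"required":["rows"]}

```bash
mkdir -p pics; cat > h.py <<'E'
import numpy as np, cv2
from scipy.spatial.transform import Rotation as Rn
from workcell import bot
def cam(name):
    o=bot.get_obs(); c=bot.camera(name)
    f=240/np.tan(np.radians(c["vertical_fov"])/2)
    if name=="wrist":
        T=np.eye(4);T[:3,:3]=Rn.from_quat(o["tool_rot"]).as_matrix();T[:3,3]=o["eef_pos"]
        M=T@np.array(c["tool_from_camera"]); R=M[:3,:3].T; t=-R@M[:3,3]
    else: R=np.array(c["R"]);t=np.array(c["t"])
    return dict(im=c["image"][:,:,::-1].copy(),f=f,cx=c["cx"],cy=c["cy"],R=R,t=t)
def ray(c,u,v):
    d=c["R"].T@np.array([(u-c["cx"])/c["f"],(v-c["cy"])/c["f"],1]); return -c["R"].T@c["t"],d/np.linalg.norm(d)
def onz(c,u,v,z):
    o,d=ray(c,u,v); return o+d*(z-o[2])/d[2]
def proj(c,X):
    p=c["R"]@np.array(X)+c["t"]; return c["f"]*p[0]/p[2]+c["cx"],c["f"]*p[1]/p[2]+c["cy"]
def two(c1,p1,c2,p2):
    o1,d1=ray(c1,*p1);o2,d2=ray(c2,*p2)
    s=np.linalg.lstsq(np.c_[d1,-d2],o2-o1,rcond=None)[0]
    a,b=o1+d1*s[0],o2+d2*s[1]; return (a+b)/2,np.linalg.norm(a-b)
E
python3 - <<'E'
from h import *
import pickle
D={n:cam(n) for n in("scene","side","wrist")}
pickle.dump(D,open("d0.pkl","wb"))
for n in D:
    cv2.imwrite(f"pics/{n}0.png",D[n]["im"]); c=D[n]; print(n,c["f"],c["cx"],c["cy"],-c["R"].T@c["t"],c["R"].round(2).tolist())
print(bot.get_obs())
E
```

```text
scene 449.02214192445115 319.54099904995843 241.65064590771163 [1.50198503 0.01918786 0.89457645] [[0.04, 1.0, 0.01], [0.66, -0.02, -0.75], [-0.75, 0.04, -0.66]]
side 595.4492598387402 329.615996594265 247.68174629791937 [ 0.34363455 -0.89811357  0.89669872] [[0.97, -0.23, -0.01], [-0.15, -0.61, -0.77], [0.17, 0.75, -0.63]]
wrist 418.26821915944095 318.21600128289174 244.68629676757956 [0.50033068 0.067928   0.37260102] [[1.0, -0.0, -0.0], [-0.0, -0.96, 0.26], [-0.0, -0.26, -0.96]]
{'clock': 0.15, 'joint_pos': array([-6.67926746e-05,  2.41238969e-01,  4.06524688e-03,  1.33518637e+00,
        2.16250788e-05,  1.57077955e+00]), 'joint_vel': array([ 0.00036792, -0.00368548,  0.0046842 ,  0.00086226, -0.00077878,
        0.00104442]), 'tau': array([-1.62746033e-03, -3.72633219e+01,  2.52638429e+01,  1.23480460e-02,
       -1.30651040e-05,  1.49362950e-05]), 'eef_pos': array([ 4.99541719e-01, -2.68025161e-05,  2.30629979e-01]), 'tool_rot': array([ 9.99999694e-01, -2.50174481e-05, -7.81883292e-04, -1.08452061e-05]), 'ft_force': array([-0.53542949,  0.3011502 ,  1.06663417]), 'ft_torque': array([-0.02332145, -0.03323147, -0.00816473]), 'grip_width': 0.08532674969022361}
```

View pics/scene0.png

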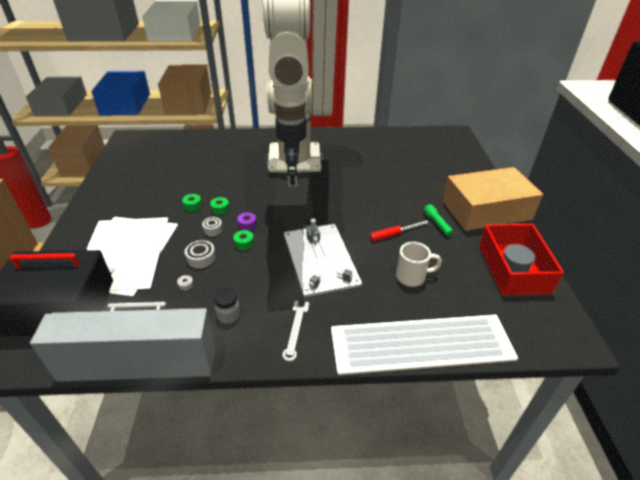

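View pics/side0.png

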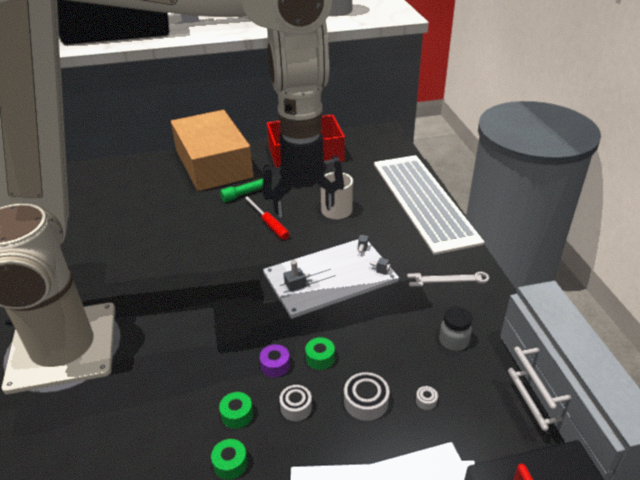

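Scene view: the three grey bearings are at (212,226), (200,254) and (185,282), with green and purple look-alikes at (192,201), (219,205), (243,239) and (247,219). The plate is at (322,258), with the clamp handle at (313,230) and the stops at (315,282) and (347,275). In the side view the grey bearings are at (296,402), (367,396) and (427,398). The one nearest the robot looks middle-sized, so I'll measure all three and enlarge.

```bash
python3 - <<'E'
from h import *
import pickle
D=pickle.load(open("d0.pkl","rb")); s,d=D["scene"],D["side"]
def blob(c,p,r):
    u,v=p; x0,y0=u-r,v-r; im=c["im"][y0:v+r,x0:u+r]
    hsv=cv2.cvtColor(im,cv2.COLOR_BGR2HSV); m=((hsv[...,2]>75)&(hsv[...,1]<70)).astype(np.uint8)
    cs=cv2.findContours(m,cv2.RETR_EXTERNAL,cv2.CHAIN_APPROX_NONE)[0]; k=max(cs,key=cv2.contourArea)
    return k[:,0,:]+[x0,y0]
for nm,ps,pd,r1,r2 in (("near",(212,226),(296,402),13,22),("mid",(200,254),(367,396),19,28),("far",(185,282),(427,398),12,17)):
    out=[]
    for c,p,r in((s,ps,r1),(d,pd,r2)):
        k=blob(c,p,r); # silhouette: widest row -> dia ; top ellipse centre
        x,y,w,h=cv2.boundingRect(k); 
        z=.03; a=onz(c,x,p[1],z);b=onz(c,x+w,p[1],z)
        # circle fit of the far-side (top) contour at z=top: upper edge points
        e=[]; 
        for zz in (.02,.03,.034):
            up=[q for q in k if q[1]<y+h*0.45]
            P=np.array([onz(c,q[0]+.5,q[1]+.5,zz)[:2] for q in up])
            A=np.c_[2*P,np.ones(len(P))]; g=np.linalg.lstsq(A,(P**2).sum(1),rcond=None)[0]
            e.append((zz,g[:2].round(4).tolist(),round(float(2*np.sqrt(g[2]+g[:2]@g[:2])),4)))
        print(nm,(x,y,w,h),"width",np.linalg.norm(a-b).round(4),e)
# plate
for c,roi in((s,(275,215,90,85)),(d,(255,230,150,90))):
    x,y,w,h=roi; im=c["im"][y:y+h,x:x+w]; hsv=cv2.cvtColor(im,cv2.COLOR_BGR2HSV)
    m=((hsv[...,2]>120)&(hsv[...,1]<60)).astype(np.uint8); m=cv2.morphologyEx(m,cv2.MORPH_CLOSE,np.ones((9,9)))
    k=max(cv2.findContours(m,cv2.RETR_EXTERNAL,cv2.CHAIN_APPROX_NONE)[0],key=cv2.contourArea)
    b=cv2.approxPolyDP(cv2.convexHull(k),5,True)[:,0]+[x,y]; print("plate",b.tolist())
    print([onz(c,*q,.012)[:2].round(3).tolist() for q in b])
a=cv2.resize(s["im"][180:310,165:365],None,fx=3,fy=3,interpolation=cv2.INTER_CUBIC)
b=cv2.resize(d["im"][225:440,210:450],(600,537),interpolation=cv2.INTER_CUBIC)[:,:]
w=cv2.resize(D["wrist"]["im"],None,fx=.5,fy=.5)
cv2.imwrite("pics/c1.png",cv2.resize(np.hstack([cv2.resize(a,(400,260)),cv2.resize(b,(400,260*1)) ]),(800,260)))
cv2.imwrite("pics/c1.png",np.vstack([cv2.imread("pics/c1.png"),cv2.copyMakeBorder(w,0,0,0,480,0)]))
E
```

```text
near (201, 216, 22, 20) width 0.0662 [(0.02, [0.4114, -0.2555], 0.0638), (0.03, [0.4238, -0.2524], 0.0631), (0.034, [0.4288, -0.2511], 0.0628)]
near (279, 384, 33, 37) width 0.0577 [(0.02, [0.4253, -0.2476], 0.0575), (0.03, [0.4244, -0.255], 0.0569), (0.034, [0.424, -0.258], 0.0566)]
mid (183, 239, 32, 30) width 0.0897 [(0.02, [0.5335, -0.2743], 0.0883), (0.03, [0.5446, -0.2709], 0.0873), (0.034, [0.549, -0.2696], 0.0869)]
mid (343, 371, 47, 50) width 0.0827 [(0.02, [0.5525, -0.2628], 0.0831), (0.03, [0.5501, -0.2701], 0.0822), (0.034, [0.5491, -0.273], 0.0818)]
far (176, 274, 18, 17) width 0.0472 [(0.02, [0.6544, -0.2944], 0.0435), (0.03, [0.6641, -0.2908], 0.043), (0.034, [0.668, -0.2893], 0.0428)]
far (416, 385, 23, 25) width 0.0402 [(0.02, [0.6549, -0.2975], 0.0391), (0.03, [0.6513, -0.3043], 0.0386), (0.034, [0.6499, -0.3071], 0.0385)]
plate [[285, 232], [311, 215], [334, 224], [364, 284], [304, 299]]
[[0.454, -0.03], [0.372, 0.052], [0.42, 0.122], [0.678, 0.185], [0.725, 0.023]]
plate [[398, 276], [291, 314], [263, 269], [363, 236]]
[[0.708, 0.024], [0.456, -0.034], [0.421, 0.12], [0.672, 0.181]]
```

View pics/c1.png

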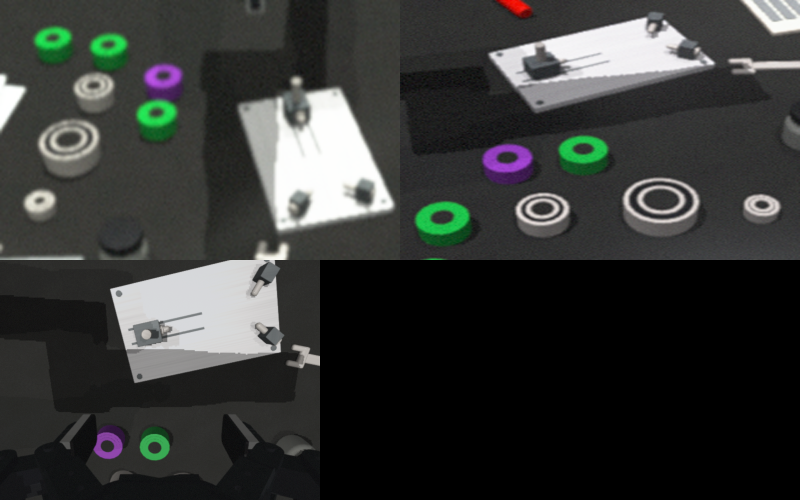

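Enlarged crop: the middle-sized bearing is the one nearest the robot, at scene (212,226) and side (296,402). It measures 57 mm across, against 82 and 39 mm for the others, and both views agree on z=0.03 at about (0.424, -0.254). Next I'll measure the nest, using the current wrist picture, and locate the look-alikes.

```bash
python3 - <<'E'
from h import *
import pickle
D=pickle.load(open("d0.pkl","rb")); s,d,w=D["scene"],D["side"],D["wrist"]
for c,n in((d,"side"),):
    hsv=cv2.cvtColor(c["im"],cv2.COLOR_BGR2HSV)
    m=((hsv[...,1]>120)&(hsv[...,0]>40)&(hsv[...,0]<160)&(hsv[...,2]>60)).astype(np.uint8)
    for k in cv2.findContours(m,cv2.RETR_EXTERNAL,cv2.CHAIN_APPROX_NONE)[0]:
        if cv2.contourArea(k)>250:
            x,y,ww,h=cv2.boundingRect(k); print("col",(x,y,ww,h),onz(c,x+ww/2,y+h/2,.015)[:2].round(3),np.linalg.norm(onz(c,x,y+h/2,.015)-onz(c,x+ww,y+h/2,.015)).round(3))
im=w["im"]; g=cv2.cvtColor(im,cv2.COLOR_BGR2HSV)
# plate edges by lines: all bright/grey vs dark
m=((g[...,2]>85)&(g[...,1]<60)).astype(np.uint8); m[270:]=0;m[:,:200]=0;m[:,565:]=0
m=cv2.morphologyEx(m,cv2.MORPH_CLOSE,np.ones((15,15)))
k=max(cv2.findContours(m,cv2.RETR_EXTERNAL,cv2.CHAIN_APPROX_NONE)[0],key=cv2.contourArea)
b=cv2.approxPolyDP(cv2.convexHull(k),6,True)[:,0]; print("wrist plate",b.tolist(),[onz(w,*q,.012)[:2].round(4).tolist() for q in b])
cv2.imwrite("pics/w1.png",cv2.resize(im[0:260,200:580],None,fx=2.1,fy=2.1,interpolation=cv2.INTER_CUBIC))
E
```

```text
col (211, 438, 36, 42) [ 0.297 -0.337] 0.059
col (219, 391, 33, 38) [ 0.318 -0.245] 0.058
col (259, 344, 31, 33) [ 0.403 -0.151] 0.059
col (305, 337, 30, 33) [ 0.491 -0.154] 0.058
col (220, 178, 44, 24) [0.413 0.447] 0.118
wrist plate [[550, 0], [559, 16], [561, 184], [268, 244], [221, 57], [426, 0]] [[0.6785, 0.1651], [0.6871, 0.154], [0.7085, 0.0238], [0.4551, -0.0296], [0.4225, 0.1246], [0.583, 0.1651]]
```

View pics/w1.png

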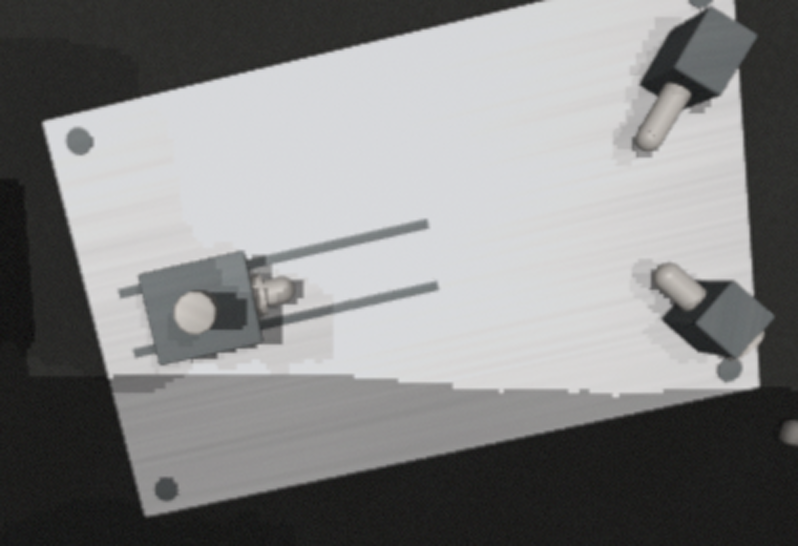

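Enlarged wrist crop, in full-image pixels:
- **Clamp:** handle top at (292,149).
- **Screws:** left end at about (506,70), right end at about (514,129). The left screw looks longer.
- **Plate:** corners at (268,244), (221,57) and (561,184). They give 259 x 158 mm, centre (0.565,0.074) and yaw 0.21, and the side view agrees.

The bearing is at (0.424,-0.254). I'll move above it.

>>> drive_tool(rows="85 -9.4 31.7 -2 0;85 -9.4 31.7 -2 0;85 -9.4 31.7 -2 0;85 -9.4 31.7 -2 0;85 -9.4 31.7 -2 0;85 -9.4 31.7 -2 0;85 -9.4 31.7 -2 0;85 -9.4 31.7 -2 0;85 0 0 0 0.15;85 0 0 0 0.15;85 0 0 0 0.15;85 0 0 0 0.15")

```text
clock: 1.35
eef_pos: [0.4245, -0.2537, 0.2469]
tool_rot: [0.954, -0.299, -0.0, -0.0]
ft_force: [-0.5, 0.6, 0.2]
grip_width: 0.0852
```

>>> drive_tool(rows="85 0 0 0 0.15;85 0 0 0 0.15;85 0 0 0 0.15;85 0 0 0 0.15;85 0 0 0 0.15;85 0 0 0 0.01;85 0 0 0 0;85 0 0 0 0")

```text
clock: 2.15
eef_pos: [0.4247, -0.2535, 0.2472]
tool_rot: [0.778, -0.628, -0.0, 0.0]
ft_force: [-0.5, 0.9, -0.2]
grip_width: 0.0849
```

```bash
python3 - <<'E'
from h import *
o=bot.get_obs(); print(o["eef_pos"],Rn.from_quat(o["tool_rot"]).as_matrix().round(3).tolist(),o["joint_pos"].round(2),o["ft_force"])
c=cam("wrist"); print(proj(c,[.424,-.254,.03]))
import pickle; D=pickle.load(open("d0.pkl","rb")); w=D["wrist"]
for n,u,v,z in(("handle",292.4,148.6,.078),("tipL",506,70,.027),("tipR",514.5,128.5,.027)): 
    p=onz(w,u,v,z)[:2]; q=p-[.565,.074]; cs,sn=np.cos(.21),np.sin(.21); print(n,p.round(4),"nest",(q@[cs,sn]).round(4),(q@[-sn,cs]).round(4))
cv2.imwrite("pics/w2.png",c["im"])
E
```

```text
[ 0.42472148 -0.2535319   0.24716854] [[0.211, -0.977, -0.0], [-0.977, -0.211, 0.0], [-0.0, 0.0, -1.0]] [-0.54  0.22  0.02  1.37  0.    2.39] [-0.54728388  0.9162097  -0.15638733]
(np.float64(320.152954590444), np.float64(212.13092494918664))
handle [0.4823 0.0561] nest -0.0846 -0.0002
tipL [0.6443 0.113 ] nest 0.0857 0.0216
tipR [0.6562 0.0696] nest 0.0882 -0.0233
```

View pics/w2.png

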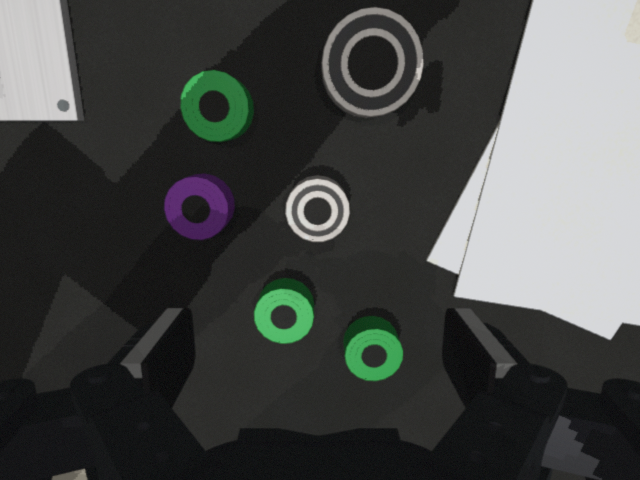

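The bearing is ringed at (318,210), about 1.7 mm from where I predicted it. Purple at (199,208) and green at (284,316) are clear of the fingers. The handle lands on the nest centre line at x = -84.6, which fits. Descending and gripping.

>>> drive_tool(rows="85 -1.4 -1 37 0;85 0 0 37 0;85 0 0 37 0;85 0 0 37 0;85 0 0 37 0;85 0 0 30 0;85 0 0 16 0;85 0 0 11 0;85 0 0 5 0;85 0 0 0 0;85 0 0 0 0")

```text
clock: 3.3
eef_pos: [0.4263, -0.2525, 0.0012]
tool_rot: [0.778, -0.629, 0.001, -0.0]
ft_force: [-0.4, -0.3, 0.5]
grip_width: 0.0849
```

>>> drive_tool(rows="45 0 0 0 0;45 0 0 0 0;45 0 0 0 0;45 0 0 0 0;45 0 0 0 0;45 0 0 0 0;45 0 0 0 0;45 0 0 0 0;45 0 0 0 0;45 0 0 0 0")

```text
clock: 4.3
eef_pos: [0.4262, -0.2524, 0.0015]
tool_rot: [0.778, -0.629, 0.001, -0.0]
ft_force: [-1.4, 0.3, 5.8]
grip_width: 0.0544
```

>>> drive_tool(rows="45 0 0 -2 0;45 0 0 -5 0;45 0 0 -10 0;45 0 0 -20 0;45 0 0 -25 0;45 0 0 -25 0;45 0 0 -13 0;45 0 0 0 0")

```text
clock: 5.1
eef_pos: [0.427, -0.253, 0.103]
tool_rot: [0.778, -0.629, 0.003, -0.0]
ft_force: [0.4, -0.7, -3.2]
grip_width: 0.0547
```

>>> drive_tool(rows="45 -14 -12 0 0;45 -28 -24 0 0;45 -28 -24 0 0;45 -28 -24 0 0;45 -28 -24 0 0;45 -28 -24 0 0;45 -28 -24 0 0;45 -28 -24 0 0;45 -28 -24 0 0;45 -28 -24 0 0;45 -23 -21 0 0;45 0 0 0 0")

```text
clock: 6.3
eef_pos: [0.6096, 0.0867, 0.0988]
tool_rot: [0.779, -0.627, -0.0, -0.001]
ft_force: [0.3, 0.5, -4.1]
grip_width: 0.0546
```

>>> drive_tool(rows="45 0 0 0 0;45 0 0 0 0;45 0 0 0 0")

```text
clock: 6.6
eef_pos: [0.6077, 0.0815, 0.0999]
tool_rot: [0.777, -0.629, -0.0, 0.001]
ft_force: [-0.4, -0.3, -4.3]
grip_width: 0.0544
```

```bash
python3 - <<'E'
from h import *
o=bot.get_obs(); print(o["eef_pos"],Rn.from_quat(o["tool_rot"]).as_matrix().round(3).tolist(),o["ft_force"])
q=o["eef_pos"][:2]-[.565,.074]; cs,sn=np.cos(.21),np.sin(.21); print("nest",q@[cs,sn],q@[-sn,cs])
c=cam("wrist"); cv2.imwrite("pics/w3.png",c["im"])
E
```

```text
[0.60767097 0.08153767 0.09986951] [[0.208, -0.978, -0.001], [-0.978, -0.208, -0.0], [0.0, 0.001, -1.0]] [-0.43164262 -0.2605257  -4.32057698]
nest 0.043304832770287544 -0.0015231138007680755
```

View pics/w3.png

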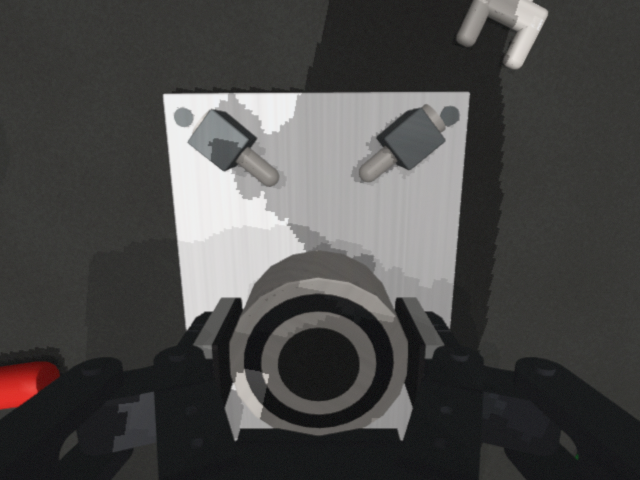

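The bearing hangs flat between the pads with its ring centre at (318,365). The screw ends are at (272,181) and (365,176), and the plate edges run vertically in the image, so the yaw is right. Lowering.

>>> drive_tool(rows="45 0 0 15 0;45 0 0 25 0;45 0 0 25 0;45 0 0 10 0;45 0 0 5 0;45 0 0 3 0;45 0 0 0 0;45 0 0 1 0;45 0 0 1 0;45 0 0 0 0;45 0 0 0 0")

```text
clock: 7.75
eef_pos: [0.6087, 0.0827, 0.0156]
tool_rot: [0.778, -0.629, 0.0, -0.0]
ft_force: [0.3, 0.5, -3.3]
grip_width: 0.0545
```

```bash
python3 - <<'E'
from h import *
c=cam("wrist"); cs,sn=np.cos(.21),np.sin(.21)
F=[]
for i in range(3): F.append(bot.get_obs()["ft_force"]); 
print(F, bot.get_obs()["eef_pos"])
cv2.imwrite("pics/w4.png",c["im"])
E
```

```text
[array([-0.0073863 , -0.2650068 , -3.16326772]), array([-0.0073863 , -0.2650068 , -3.16326772]), array([-0.0073863 , -0.2650068 , -3.16326772])] [0.60862886 0.08276052 0.01552999]
```

>>> drive_tool(rows="45 0 0 0.5 0;45 0 0 0.5 0;45 0 0 0.5 0;45 0 0 0 0;45 0 0 0 0")

```text
clock: 8.3
eef_pos: [0.6085, 0.0827, 0.0138]
tool_rot: [0.778, -0.629, -0.0, 0.0]
ft_force: [-0.1, 0.0, -3.5]
grip_width: 0.0544
```

>>> drive_tool(rows="45 0 0 0.5 0;45 0 0 0 0;45 0 0 0.5 0;45 0 0 0 0;45 0 0 0 0")

```text
clock: 8.8
eef_pos: [0.609, 0.0827, 0.0136]
tool_rot: [0.778, -0.629, 0.0, -0.0]
ft_force: [-1.5, -0.5, 3.8]
grip_width: 0.0547
```

Contact felt: the force went from -3.5 to +3.8 N. Releasing and rising to look.

>>> drive_tool(rows="80 0 0 0 0;80 0 0 0 0;80 0 0 0 0;80 0 0 0 0;80 0 0 0 0;80 0 0 -5 0;80 0 0 -15 0;80 0 0 -30 0;80 0 0 -30 0;80 0 0 -20 0;0 0 0 0 0;0 0 0 0 0")

```text
clock: 10.0
eef_pos: [0.6087, 0.0827, 0.1132]
tool_rot: [0.778, -0.629, 0.0, -0.0]
ft_force: [-0.3, 0.5, -0.6]
grip_width: 0.0533
```

>>> drive_tool(rows="0 0 20 0 0;0 0 20 0 0;0 0 10 0 0;0 0 0 0 0;0 0 0 0 0;0 0 0 0 0")

```text
clock: 10.6
eef_pos: [0.5605, 0.0724, 0.1127]
tool_rot: [0.778, -0.629, 0.0, -0.0]
ft_force: [-0.9, 0.5, 0.8]
grip_width: -0.0004
```

```bash
cat >> h.py <<'E'
def nest(p,yaw=.21): 
    q=np.array(p[:2])-[.565,.074]; return (q@[np.cos(yaw),np.sin(yaw)]*1000).round(1),(q@[-np.sin(yaw),np.cos(yaw)]*1000).round(1)
E
python3 - <<'E'
from h import *
o=bot.get_obs(); print(o["eef_pos"],nest(o["eef_pos"]),o["ft_force"],o["grip_width"])
c=cam("wrist"); cv2.imwrite("pics/w5.png",c["im"])
E
```

```text
[0.56048995 0.07237412 0.11267687] (np.float64(-4.7), np.float64(-0.6)) [-0.9057856   0.50353176  0.77266557] -0.000422111582661616
```

View pics/w5.png

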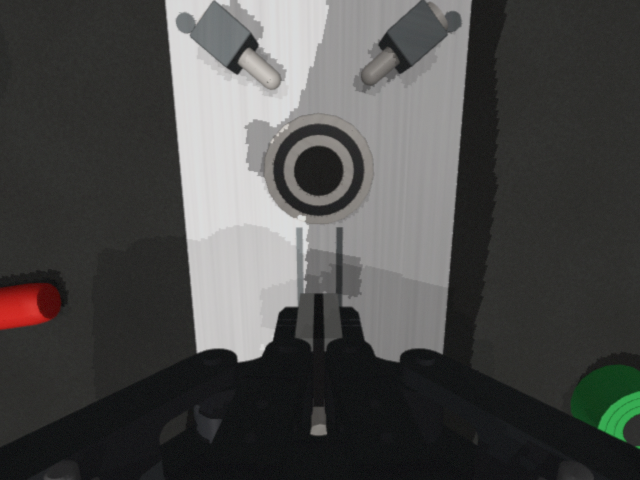

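The bearing lies flat on the plate with its ring centre at (318,168). The screw ends are at (277,86) and (365,84), and the shut fingers stand behind it.

```bash
python3 - <<'E'
from h import *
o=bot.get_obs(); c=cam("wrist")
for n,u,v,z in(("bearing",318.5,168.5,.042),("L",278,88,.027),("R",363,87,.027),("slotL",299,227,.012),("slotR",339,227,.012)): print(n,nest(onz(c,u,v,z)))
print(proj(c,o["eef_pos"]))
E
```

```text
bearing (np.float64(44.5), np.float64(0.6))
L (np.float64(84.0), np.float64(21.3))
R (np.float64(84.5), np.float64(-22.2))
slotL (np.float64(7.6), np.float64(12.1))
slotR (np.float64(7.6), np.float64(-11.7))
(np.float64(321.85807410195247), np.float64(319.7736465425729))
```

>>> drive_tool(rows="0 -0.8 3 20 0;0 0 0 30 0;0 0 0 24 0;0 0 0 12 0;0 0 0 6 0;0 0 0 2.5 0;0 0 0 0 0;0 0 0 0 0;0 0 0 0 0")

```text
clock: 11.6
eef_pos: [0.5574, 0.0725, 0.0194]
tool_rot: [0.778, -0.629, 0.001, -0.001]
ft_force: [0.1, 0.3, 0.7]
grip_width: -0.0001
```

>>> drive_tool(rows="0 0 -2 0 0;0 0 -2 0 0;0 0 -2 0 0;0 0 -2 0 0;0 0 -2 0 0;0 0 -2 0 0;0 0 -2 0 0;0 0 0 0 0;0 0 0 0 0")

```text
clock: 12.5
eef_pos: [0.5703, 0.0753, 0.0182]
tool_rot: [0.778, -0.629, 0.0, -0.0]
ft_force: [-0.1, -0.4, 0.1]
grip_width: 0.0
```

>>> drive_tool(rows="0 0 -2 0 0;0 0 -2 0 0;0 0 -2 0 0;0 0 -2 0 0;0 0 -2 0 0;0 0 -2 0 0;0 0 -1 0 0;0 0 0 0 0;0 0 0 0 0")

```text
clock: 13.4
eef_pos: [0.5833, 0.0781, 0.0185]
tool_rot: [0.778, -0.629, 0.0, -0.0]
ft_force: [-0.2, 0.2, -0.8]
grip_width: -0.0002
```

```bash
cat > m.py <<'E'
from h import *
# average force over a few camera waits, in nest axes
F=[]
for i in range(4):
    c=bot.camera("wrist"); F.append(bot.get_obs()["ft_force"])
F=np.array(F); o=bot.get_obs(); f=F.mean(0); cs,sn=np.cos(.21),np.sin(.21)
print(o["clock"],"tcp nest",nest(o["eef_pos"]),o["eef_pos"][2].round(4),"F nest",round(f[0]*cs+f[1]*sn,2),round(-f[0]*sn+f[1]*cs,2),f[2].round(2),"sd",F.std(0).round(2))
E
python3 m.py
```

```text
13.6 tcp nest (np.float64(18.5), np.float64(0.2)) 0.0184 F nest 0.03 0.46 -0.21 sd [0.29 0.22 0.44]
```

>>> drive_tool(rows="0 0 -1 0 0;0 0 -1 0 0;0 0 -1 0 0;0 0 -1 0 0;0 0 -1 0 0;0 0 0 0 0;0 0 0 0 0")

```text
clock: 14.3
eef_pos: [0.588, 0.0791, 0.0183]
tool_rot: [0.778, -0.629, 0.0, -0.0]
ft_force: [-0.6, 0.2, -0.1]
grip_width: 0.0001
```

```bash
python3 m.py; python3 - <<'E'
from h import *
c=cam("wrist"); im=c["im"]; cv2.imwrite("pics/w6.png",im)
E
```

```text
14.5 tcp nest (np.float64(23.5), np.float64(0.2)) 0.0183 F nest 0.25 -0.02 0.07 sd [0.35 0.53 0.39]
```

View pics/w6.png

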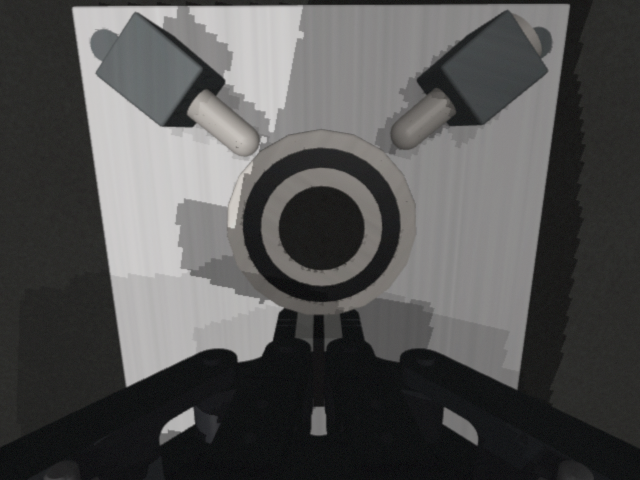

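The bearing is centred at (321,222) and is being pushed along. The left screw end at (248,147) is nearly touching and the right one at (400,143) still shows a small gap. Continuing in half-millimetre steps.

>>> drive_tool(rows="0 0 -0.5 0 0;0 0 0 0 0;0 0 -0.5 0 0;0 0 0 0 0;0 0 0 0 0")

```text
clock: 15.05
eef_pos: [0.5887, 0.0792, 0.0183]
tool_rot: [0.778, -0.629, -0.0, 0.0]
ft_force: [-0.3, 0.3, 0.2]
grip_width: -0.0003
```

>>> drive_tool(rows="0 0 -0.5 0 0;0 0 0 0 0;0 0 0 0 0")

```text
clock: 15.35
eef_pos: [0.5893, 0.0794, 0.0183]
tool_rot: [0.778, -0.629, -0.0, -0.0]
ft_force: [-0.8, 0.7, 1.2]
grip_width: 0.0003
```

```bash
python3 m.py
```

```text
15.55 tcp nest (np.float64(24.9), np.float64(0.2)) 0.0183 F nest -0.48 -0.15 0.07 sd [0.85 0.41 0.47]
```

>>> drive_tool(rows="0 0 -0.5 0 0;0 0 0 0 0;0 0 0 0 0")

```text
clock: 15.85
eef_pos: [0.5898, 0.0795, 0.0183]
tool_rot: [0.778, -0.629, 0.0, -0.0]
ft_force: [0.4, -0.4, -0.4]
grip_width: 0.0003
```

>>> drive_tool(rows="0 0 -0.5 0 0;0 0 0 0 0;0 0 0 0 0")

```text
clock: 16.15
eef_pos: [0.5903, 0.0796, 0.0183]
tool_rot: [0.778, -0.629, 0.0, -0.0]
ft_force: [-0.3, -0.1, -1.5]
grip_width: 0.0003
```

```bash
python3 m.py
```

```text
16.35 tcp nest (np.float64(25.9), np.float64(0.2)) 0.0183 F nest -0.48 -0.12 -0.72 sd [0.65 0.3  0.34]
```

>>> drive_tool(rows="0 0 -0.5 0 0;0 0 0 0 0;0 0 0 0 0")

```text
clock: 16.65
eef_pos: [0.5906, 0.0796, 0.0183]
tool_rot: [0.778, -0.629, -0.0, 0.0]
ft_force: [-0.7, 0.0, -0.0]
grip_width: 0.0
```

>>> drive_tool(rows="0 0 -0.5 0 0;0 0 0 0 0;0 0 0 0 0")

```text
clock: 16.95
eef_pos: [0.591, 0.0796, 0.0183]
tool_rot: [0.778, -0.629, -0.0, 0.0]
ft_force: [-2.4, -0.7, 1.3]
grip_width: 0.0001
```

```bash
python3 m.py
```

```text
17.15 tcp nest (np.float64(26.6), np.float64(0.1)) 0.0183 F nest -2.59 -0.81 1.19 sd [0.33 0.76 0.14]
```

>>> drive_tool(rows="0 0 -0.25 0 0;0 0 0 0 0;0 0 0 0 0")

```text
clock: 17.45
eef_pos: [0.5914, 0.0798, 0.0183]
tool_rot: [0.778, -0.629, -0.0, 0.0]
ft_force: [-3.3, -1.4, 1.1]
grip_width: -0.0002
```

```bash
python3 m.py; python3 -c "
from h import *
c=cam('wrist'); cv2.imwrite('pics/w7.png',cv2.resize(c['im'][100:330,190:450],None,fx=2.5,fy=2.5,interpolation=cv2.INTER_CUBIC))"
```

```text
17.65 tcp nest (np.float64(27.1), np.float64(0.2)) 0.0183 F nest -2.4 -0.95 0.62 sd [0.35 0.59 0.54]
```

View pics/w7.png

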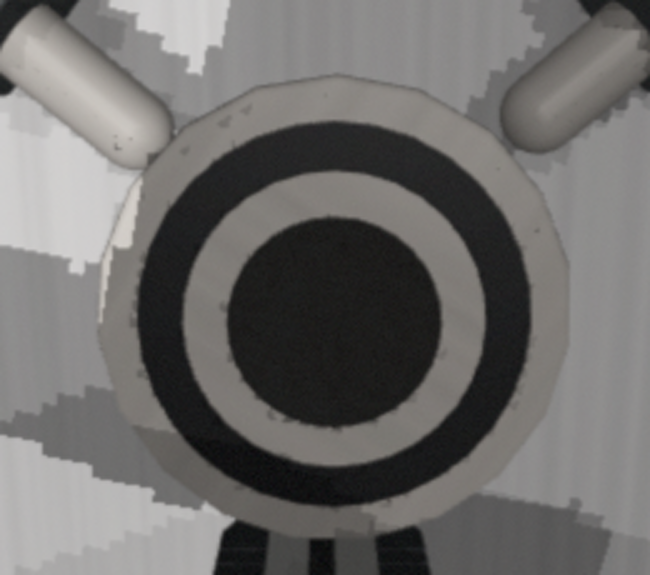

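The bearing bears on the left screw (crop (150,150)). The right screw, at (520,130), is about to touch. The force held at 2.4 N over the last step, so the bearing is still sliding along the left screw. Continuing.

>>> drive_tool(rows="0 0 -0.25 0 0;0 0 0 0 0;0 0 0 0 0")

```text
clock: 18.0
eef_pos: [0.5918, 0.08, 0.0183]
tool_rot: [0.778, -0.629, 0.0, -0.0]
ft_force: [-1.2, -0.7, 0.5]
grip_width: 0.0003
```

```bash
python3 m.py
```

```text
18.2 tcp nest (np.float64(27.5), np.float64(0.3)) 0.0183 F nest -1.88 -0.92 0.0 sd [0.27 0.53 0.5 ]
```

>>> drive_tool(rows="0 0 -0.25 0 0;0 0 0 0 0;0 0 0 0 0")

```text
clock: 18.5
eef_pos: [0.592, 0.08, 0.0183]
tool_rot: [0.778, -0.629, 0.0, -0.0]
ft_force: [-1.8, -0.9, -0.0]
grip_width: -0.0002
```

```bash
python3 m.py
```

```text
18.7 tcp nest (np.float64(27.6), np.float64(0.3)) 0.0183 F nest -1.9 -0.9 0.13 sd [0.83 0.21 0.21]
```

Still sliding, at a steady 1.9 N.

>>> drive_tool(rows="0 0 -0.25 0 0;0 0 0 0 0;0 0 0 0 0")

```text
clock: 19.0
eef_pos: [0.5922, 0.08, 0.0183]
tool_rot: [0.778, -0.629, 0.0, -0.0]
ft_force: [-2.0, -1.2, -0.4]
grip_width: -0.0003
```

>>> drive_tool(rows="0 0 -0.25 0 0;0 0 0 0 0;0 0 0 0 0")

```text
clock: 19.3
eef_pos: [0.5925, 0.0801, 0.0183]
tool_rot: [0.778, -0.629, 0.0, -0.0]
ft_force: [-1.1, -1.0, 0.2]
grip_width: 0.0003
```

```bash
python3 m.py
```

```text
19.5 tcp nest (np.float64(28.2), np.float64(0.2)) 0.0183 F nest -1.74 -0.61 -0.54 sd [0.39 0.27 0.66]
```

>>> drive_tool(rows="0 0 -0.25 0 0;0 0 0 0 0;0 0 0 0 0")

```text
clock: 19.8
eef_pos: [0.5927, 0.0801, 0.0183]
tool_rot: [0.778, -0.629, 0.0, -0.0]
ft_force: [-1.4, -0.4, 0.3]
grip_width: -0.0002
```

```bash
python3 m.py
```

```text
20.0 tcp nest (np.float64(28.4), np.float64(0.2)) 0.0183 F nest -1.28 -0.19 -0.38 sd [0.55 0.44 0.56]
```

>>> drive_tool(rows="0 0 -0.25 0 0;0 0 0 0 0;0 0 0 0 0")

```text
clock: 20.3
eef_pos: [0.5928, 0.0801, 0.0183]
tool_rot: [0.778, -0.629, -0.0, 0.0]
ft_force: [-2.0, -0.7, -0.1]
grip_width: -0.0001
```

>>> drive_tool(rows="0 0 -0.25 0 0;0 0 0 0 0;0 0 0 0 0")

```text
clock: 20.6
eef_pos: [0.5929, 0.0802, 0.0183]
tool_rot: [0.778, -0.629, -0.0, 0.0]
ft_force: [-3.3, -1.4, 1.7]
grip_width: 0.0001
```

```bash
python3 m.py
```

```text
20.8 tcp nest (np.float64(28.6), np.float64(0.2)) 0.0183 F nest -3.48 -0.96 1.5 sd [0.3  0.55 0.38]
```

>>> drive_tool(rows="0 0 -0.25 0 0;0 0 0 0 0;0 0 0 0 0")

```text
clock: 21.1
eef_pos: [0.593, 0.0802, 0.0183]
tool_rot: [0.778, -0.629, -0.0, 0.0]
ft_force: [-4.7, -0.4, 2.6]
grip_width: -0.0002
```

```bash
python3 m.py
```

```text
21.3 tcp nest (np.float64(28.7), np.float64(0.2)) 0.0183 F nest -4.73 -0.85 2.32 sd [0.84 0.48 0.09]
```

The stiff rise is here: 1.3, 3.5, then 4.7 N while the tool hardly advances, so both screws are bearing. One more small step to be firm (about 4.5 N per screw), a look, then back off.

>>> drive_tool(rows="0 0 -0.25 0 0;0 0 0 0 0;0 0 0 0 0")

```text
clock: 21.6
eef_pos: [0.5931, 0.0802, 0.0183]
tool_rot: [0.778, -0.629, -0.0, 0.0]
ft_force: [-5.1, -1.9, 3.1]
grip_width: 0.0
```

```bash
python3 m.py; python3 -c "
from h import *
c=cam('wrist'); cv2.imwrite('pics/w8.png',c['im'])"
```

```text
21.8 tcp nest (np.float64(28.7), np.float64(0.2)) 0.0183 F nest -5.84 -0.26 2.56 sd [0.35 0.57 0.24]
```

>>> drive_tool(rows="0 0 0.5 0 0;0 0 0.5 0 0;0 0 1 0 0;0 0 4 0 0;0 0 10 0 0;0 0 12 0 0;0 0 0 -10 0;0 0 0 -25 0;0 0 0 -30 0;0 0 0 -30 0;0 0 0 0 0;0 0 0 0 0")

```text
clock: 23.05
eef_pos: [0.5681, 0.0748, 0.1152]
tool_rot: [0.778, -0.629, 0.002, -0.002]
ft_force: [0.7, -0.6, -0.4]
grip_width: 0.0002
```

```bash
python3 - <<'E'
from h import *
o=bot.get_obs();print(o["eef_pos"],nest(o["eef_pos"]))
a=cv2.imread("pics/w8.png")[90:330,180:460]; c=cam("wrist")
cv2.imwrite("pics/w9.png",np.hstack([cv2.resize(a,(400,343)),cv2.resize(c["im"],(400,343*1))]))
cv2.imwrite("pics/w9f.png",c["im"]); print(proj(c,[.565+.066*np.cos(.21),.074+.066*np.sin(.21),.042]))
E
```

```text
[0.56813622 0.07483068 0.11519948] (np.float64(3.2), np.float64(0.2))
(np.float64(321.2545360543473), np.float64(141.4213128211631))
```

View pics/w9.png

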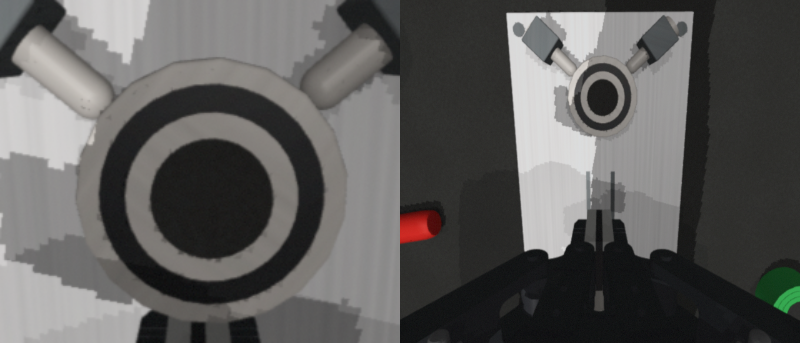

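Left half (under load): the bearing touches both screw ends, at (105,100) and (310,90). Right half (after backing off): it has stayed put. The force was 5.8 N in -x with |Fy| about 0.3 N, so it is balanced. Next, go behind the clamp handle.

>>> drive_tool(rows="0 0 15 0 0;0 0 25 0 0;0 0 25 0 0;0 0 25 0 0;0 0 20 0 0;0 0 12 0 0;0 0 0 20 0;0 0 0 25 0;0 0 0 14 0;0 0 0 6 0;0 0 0 0 0;0 0 0 0 0")

```text
clock: 24.3
eef_pos: [0.4475, 0.049, 0.0486]
tool_rot: [0.778, -0.629, 0.0, -0.0]
ft_force: [0.8, 0.7, 0.3]
grip_width: -0.0003
```

>>> drive_tool(rows="0 0 -2 0 0;0 0 -3 0 0;0 0 -3 0 0;0 0 -3 0 0;0 0 -2 0 0;0 0 -2 0 0;0 0 -2 0 0;0 0 -2 0 0;0 0 -2 0 0;0 0 -2 0 0;0 0 0 0 0;0 0 0 0 0")

```text
clock: 25.5
eef_pos: [0.4663, 0.053, 0.0476]
tool_rot: [0.777, -0.629, -0.002, 0.003]
ft_force: [-6.8, -1.5, 3.7]
grip_width: -0.0002
```

```bash
python3 m.py
```

```text
25.7 tcp nest (np.float64(-101.0), np.float64(-0.0)) 0.0476 F nest -6.63 -0.71 4.15 sd [0.5  0.45 0.24]
```

>>> drive_tool(rows="0 0 -1 -2 0;0 0 -2 0 0;0 0 -3 0 0;0 0 -3 0 0;0 0 -4 0 0;0 0 -4 0 0;0 0 -4 0 0;0 0 -4 0 0;0 0 -3 0 0;0 0 -3 0 0;0 0 0 0 0")

```text
clock: 26.8
eef_pos: [0.4958, 0.0597, 0.0487]
tool_rot: [0.778, -0.629, -0.003, 0.003]
ft_force: [-6.9, -1.4, -0.0]
grip_width: 0.0002
```

```bash
python3 m.py
```

```text
27.0 tcp nest (np.float64(-70.7), np.float64(0.5)) 0.0487 F nest -6.29 0.42 -0.01 sd [0.46 0.62 0.48]
```

>>> drive_tool(rows="0 0.3 -2 0 0;0 0 -4 0 0;0 0 -4 0 0;0 0 -5 0 0;0 0 -5 0 0;0 0 -5 0 0;0 0 -5 0 0;0 0 -5 0 0;0 0 -4 0 0;0 0 -3 0 0;0 0 -2 0 0;0 0 0 0 0")

```text
clock: 28.2
eef_pos: [0.5388, 0.0691, 0.0487]
tool_rot: [0.778, -0.629, -0.003, 0.003]
ft_force: [-7.1, 0.4, 1.6]
grip_width: 0.0001
```

```bash
python3 m.py
```

```text
28.4 tcp nest (np.float64(-26.7), np.float64(0.7)) 0.0487 F nest -6.95 1.85 0.71 sd [0.48 0.49 0.39]
```

```bash
python3 -c "
from h import *
c=cam('wrist'); cv2.imwrite('pics/w10.png',c['im'])"
```

```text
(no output)
```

View pics/w10.png

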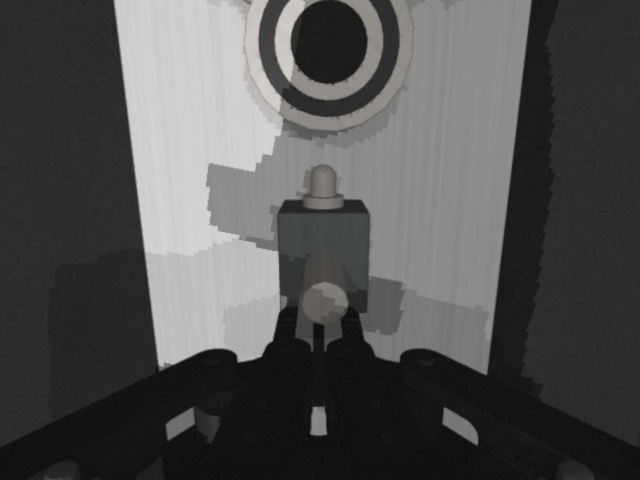

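The handle at (324,302) is against the fingers, the sprung tip at (323,166) is unpressed, and the bearing's rear edge at (328,130) is still clear of it. Shut-finger geometry puts tip contact at TCP nest x ≈ -14.3 and a 7 mm press at -7.3. Going on gently.

>>> drive_tool(rows="0 0.5 -2 0 0;0 0 -2 0 0;0 0 -2 0 0;0 0 -2 0 0;0 0 -1 0 0;0 0 -1 0 0;0 0 -1 0 0;0 0 -1 0 0;0 0 -1 0 0;0 0 -1 0 0;0 0 0 0 0;0 0 0 0 0")

```text
clock: 29.65
eef_pos: [0.552, 0.072, 0.0487]
tool_rot: [0.778, -0.628, -0.004, 0.003]
ft_force: [-7.3, 1.9, 2.5]
grip_width: 0.0003
```

```bash
python3 m.py
```

```text
29.85 tcp nest (np.float64(-13.1), np.float64(0.7)) 0.0487 F nest -7.75 3.33 2.02 sd [0.36 0.24 0.35]
```

>>> drive_tool(rows="0 0 -1 0 0;0 0 -1 0 0;0 0 -1 0 0;0 0 -1 0 0;0 0 0 0 0;0 0 0 0 0")

```text
clock: 30.45
eef_pos: [0.5553, 0.0727, 0.0487]
tool_rot: [0.778, -0.628, -0.004, 0.003]
ft_force: [-9.8, 0.3, 3.2]
grip_width: 0.0001
```

```bash
python3 m.py
```

```text
30.65 tcp nest (np.float64(-9.8), np.float64(0.7)) 0.0487 F nest -9.73 3.21 3.19 sd [0.38 0.46 0.33]
```

The force rose from 6.9 to 9.7 N, and geometry says about 4.5 mm pressed. A little more.

>>> drive_tool(rows="0 0 -1 0 0;0 0 -1 0 0;0 0 -0.7 0 0;0 0 0 0 0;0 0 0 0 0")

```text
clock: 31.15
eef_pos: [0.5574, 0.0731, 0.0487]
tool_rot: [0.778, -0.629, -0.005, 0.004]
ft_force: [-10.6, 1.3, 4.7]
grip_width: 0.0003
```

```bash
python3 m.py
```

```text
31.35 tcp nest (np.float64(-7.6), np.float64(0.8)) 0.0487 F nest -10.48 3.03 4.7 sd [0.44 0.44 0.18]
```

>>> drive_tool(rows="0 0 1 0 0;0 0 1.5 0 0;0 0 3 0 0;0 0 5 0 0;0 0 8 0 0;0 0 12 0 0;0 0 0 -20 0;0 0 0 -30 0;0 0 0 -30 0;0 0 0 -20 0;0 0 0 0 0;0 0 0 0 0")

```text
clock: 32.55
eef_pos: [0.5334, 0.0665, 0.1505]
tool_rot: [0.778, -0.629, 0.0, -0.0]
ft_force: [0.1, -0.7, -0.2]
grip_width: 0.0003
```

```bash
python3 m.py; python3 -c "
from h import *
c=cam('wrist'); cv2.imwrite('pics/w11.png',c['im'])
d=cam('side'); e=cv2.resize(d['im'][220:430,200:450],(400,336)); cv2.imwrite('pics/w11.png',np.hstack([cv2.resize(c['im'][0:336,120:520],(400,336)),e]))
cv2.imwrite('pics/w11f.png',c['im'])"
```

```text
32.75 tcp nest (np.float64(-33.5), np.float64(-0.6)) 0.1488 F nest -0.21 0.09 0.13 sd [0.45 0.48 0.37]
```

View pics/w11.png

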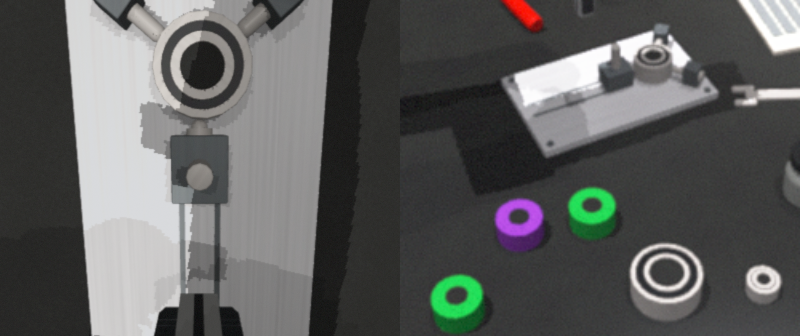

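Final view: the bearing at (202,65) in the left half is between both screws and the clamp tip, the fingers are clear, and the bystanders look unmoved. One numeric check, then hand in.

```bash
python3 - <<'E'
from h import *
c=cam("wrist"); h=nest(onz(c,320,177,.078)); b=nest(onz(c,322,65,.042)); print("clamp",h,"bearing",b,"press mm",36-(b[0]-28-h[0]))
bot.job_done(); print("handed in")
E
```

```text
clamp (np.float64(11.7), np.float64(-0.1)) bearing (np.float64(69.2), np.float64(-1.3)) press mm 6.4999999999999964
the job is handed in; nothing more can be done
handed in
```

The middle-sized bearing is seated on the gauge plate against both stop screws and clamped. I handed the job in at about 33 s of the 72 s allowed; no verdict was reported.

- **Seating:** I picked the 56 mm bearing (nearest the robot), set it flat on the plate and nudged it with shut fingers. It touched the left screw first, then slid about 2 mm along it at about 2 N. The force then rose sharply to 5.8 N while the tool hardly moved, so it was bearing on both screws. That is about 4.5 N per screw, with the clamp still far away.
- **Clamping:** I pushed the slide up by its handle and let go. Finger geometry gives 6.7 mm of tip press, the final picture gives 6.5 mm, and the rise in push force from 6.9 to 10.5 N gives about 7 mm.
- **Last checks:** The bearing is at about x = 69, y = -1 mm of the nest, touching both screws and the tip. The robot was clear, with the wrist force back to about zero. The neighbouring bearings in the last side view looked unmoved.
- **Small disagreements:**
  - The measured push to move the slide was about 6.5–7 N, not the stated 8 N.
  - A sideways force of about 3 N built up on the handle during the last part of the push.

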